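# Refill the tip-out bolt bin from the tray

## Task

Tilt the wide bin of the bench unit forward on its pivot until it rests on its stop, then pick up the aluminium tray by its upright grip tab and tip it over the open front edge, with that edge held low over the bin's mouth, so that all four bolts slide into the bin rather than drop from a height. Then set the empty tray back down flat on the bench and let go of it, leaving the bin tipped forward for the fitter, the narrow bin shut and the hammer, wood block and oil can where they are.

Things in the scene. Friction and masses are not known exactly. Their poses are not given: they have to be found in the camera images.
- unit: Tip-out bin unit standing fixed on the bench: dark grey sheet-steel housing 130 deep (its x) x 321 wide (its y) x 180 high, open at the front, which faces its -x (towards the robot). Origin: centre of its underside. It holds a wide bin (200 wide, centred 53 to its +y) and a narrow bin (100 wide, centred 103 to its -y), fronts flush with the housing's front, 65 from the origin along its -x.
- widebin (a joint): Tilt of the wide bin about its pivot, rad: 0 shut (front plate upright), grows as its top comes forward, towards the unit's -x; 0.70 is the stop. A stiff hinge: it stays wherever it is left; about 5 N on the pull bar moves it. As it tilts, the front plate's top edge leans over the gap behind the bar: lean the hand back with it, or keep the fingers nearly shut when letting go.
- widebin_pivot (a point): Middle of the wide bin's pivot line (parallel to the unit's y): the lower front corner of the bin, 10 above the bench. Its axes turn with the bin; shut, they are the unit's: x to the back, z up. In these axes the 4 thick front plate stands at x 0 to 4 and is 155 tall; the floor is 60 deep; the back plate runs from (x 60, z 0) to (x 110, z 112); side plates 4 thick at y +-100 (192 clear between them).
- widebin_pull (a point): Middle of the wide bin's pull bar: round steel bar, 10 diameter, 110 long along the unit's y, its axis 44 in front of the front plate's face (39 clear between) and 146 above the pivot: 156 above the bench when shut, 24 below the housing's top. Take it from above with one finger in the gap, or hook it from behind. It moves with the bin on an arc about the pivot.
- widebin_mouth (a point): Centre of the wide bin's open mouth. With the bin on its stop the mouth's front edge is 100 in front of the housing's front and 129 above the bench, its back edge is just behind the housing's front and 167 above the bench.
- narrowbin (a joint): Tilt of the narrow bin beside it, rad: 0 shut. To be left shut.
- tray_grip (a point): Grip point of the loose tray, in the middle of its grip tab: an upright plate 6 thick (tray's x) x 74 wide (tray's y), standing 88 high at the tray's back; the point is 64 above the tray's underside. Tray: plain aluminium sheet, 136 long (its x) x 146 wide (its y), floor 4 thick, side walls 26 high, back wall 32 high, front open; 0.24 kg. x points from the tab towards the open front, z up.
- tray_lip (a point): Middle of the tray's open front edge, 135 ahead of the grip tab along the tray's x, 2 above its underside. Axes as the tray's.
- bolt1_mid (a point): Middle of one of the four loose hexagon-head bolts on the tray: 72 long, head 24 across flats and 10 thick, shank 16 diameter; about 0.12 kg, oiled steel: slides on the tray once it is tipped about 12 to 22 degrees. At the start it lies 25 or more ahead of the tab and reaches at most 32 above the bench. x runs along it (about), from head to tip.
- bolt2_mid (a point): Middle of one of the four loose hexagon-head bolts on the tray: 72 long, head 24 across flats and 10 thick, shank 16 diameter; about 0.12 kg, oiled steel: slides on the tray once it is tipped about 12 to 22 degrees. At the start it lies 25 or more ahead of the tab and reaches at most 32 above the bench. x runs along it (about), from head to tip.
- bolt3_mid (a point): Middle of one of the four loose hexagon-head bolts on the tray: 72 long, head 24 across flats and 10 thick, shank 16 diameter; about 0.12 kg, oiled steel: slides on the tray once it is tipped about 12 to 22 degrees. At the start it lies 25 or more ahead of the tab and reaches at most 32 above the bench. x runs along it (about), from head to tip.
- bolt4_mid (a point): Middle of one of the four loose hexagon-head bolts on the tray: 72 long, head 24 across flats and 10 thick, shank 16 diameter; about 0.12 kg, oiled steel: slides on the tray once it is tipped about 12 to 22 degrees. At the start it lies 25 or more ahead of the tab and reaches at most 32 above the bench. x runs along it (about), from head to tip.
- hammer: Bystander: hammer lying on the bench, 280 long, left of the unit. Origin on its underside.
- woodblock: Bystander: light wood block 70 x 180 x 40, lying beyond the tray. Origin: centre of its underside.
- oilcan: Bystander: upright dark metal can with a light lid, 64 diameter, 130 tall, left of the unit. Origin: centre of its underside.
Not all that is in view belongs to the job. What is shaped like the part that bears bolt3_mid but red is not meant. Of the things that look like the part that bears tray_grip, take the one that is farthest to the robot's left at the start.

How it is judged:
On the way, in this order (a step that is already met when the one before it is completed fails the run):
1. the wide bin is tilted forward to its stop (value of joint widebin above 0.6 rad), for 0.2 s.
2. the tray is tipped, its open front edge low over the mouth of the tilted bin (value of joint widebin above 0.6 rad and angle between tray_lip's own z axis and vertical above 0.3 rad and distance between tray_lip and widebin_mouth below 0.12 m), for 0.1 s.
At the end, for the whole second after the job is handed in: All four bolts lie at rest inside the wide bin, which is still tilted forward more than 0.6 rad (stop at 0.70); the narrow bin is shut (under 0.06 rad); the tray stands flat on the bench (tilt under 0.08 rad, its front edge within 12 mm of the bench), released and at rest (x of bolt1_mid in the frame of widebin_pivot between -0.005 and 0.115 m and y of bolt1_mid in the frame of widebin_pivot between -0.1 and 0.1 m and z of bolt1_mid in the frame of widebin_pivot between -0.005 and 0.135 m and linear speed of each of bolt1, bolt2, bolt3, bolt4 below 0.05 m/s and x of bolt2_mid in the frame of widebin_pivot between -0.005 and 0.115 m and y of bolt2_mid in the frame of widebin_pivot between -0.1 and 0.1 m and z of bolt2_mid in the frame of widebin_pivot between -0.005 and 0.135 m and x of bolt3_mid in the frame of widebin_pivot between -0.005 and 0.115 m and y of bolt3_mid in the frame of widebin_pivot between -0.1 and 0.1 m and z of bolt3_mid in the frame of widebin_pivot between -0.005 and 0.135 m and x of bolt4_mid in the frame of widebin_pivot between -0.005 and 0.115 m and y of bolt4_mid in the frame of widebin_pivot between -0.1 and 0.1 m and z of bolt4_mid in the frame of widebin_pivot between -0.005 and 0.135 m and value of joint widebin above 0.6 rad and value of joint narrowbin below 0.06 rad and angle between tray_lip's own z axis and vertical below 0.08 rad and height (world z) of tray_lip between -0.005 and 0.012 m and linear speed of tray below 0.02 m/s); the robot touches nothing.
It fails at once if a bolt is dropped from a height or flung (faster than 2.4 m/s) (linear speed of any of bolt1, bolt2, bolt3, bolt4 above 2.4 m/s).
It fails at once if the hammer, the wood block or the oil can is moved by more than 30 mm (distance of any of hammer, woodblock, oilcan from where it was at the start of the episode above 0.03 m).
It fails at once if the narrow bin is tilted open (value of joint narrowbin above 0.15 rad).
It also fails if it takes over 72 s, if anything falls off the work surface, if the arm or the gripper's body presses on something with over 40 N, if the wrist force passes 120 N, or if a joint passes its speed limit or range.

## Robot

A 6-joint arm with a two-finger parallel gripper is mounted at the origin on the work surface. World frame = base frame: x ahead of the robot, y to its left, z up, the work surface at z = 0. Lengths are in m, angles in rad, forces in N, time in s.
With the tool pointing down it reaches from about 0.275 to 0.875 m from the base axis. Payload 12.5 kg.
Tool frame: the origin (TCP) lies midway between the tips of the shut fingers; the grasp point (between the pads) lies 19 mm behind it (env.grip_point_offset is the distance from the TCP to the grasp point, in m); y points along the fingers, z is the direction in which the jaws open and shut, and the axes are right-handed (so a half turn about y gives the same grasp; the last joint's range is limited). The gripper opens to 85 mm and grips with 20 to 120 N. Pads are 22 mm wide; open, the fingers measure 114 mm over their backs; the gripper's body (76 mm by 85 mm) begins 54 mm behind the grasp point. The pads swing forward as they close: fully open they stand 13 mm farther back than shut.
Start: joints at [-1.401, 0.351, 1.652, -0, 1.139, -0.085], TCP at [0.139, -0.532, 0.231] pointing down, gripper open.
Joint ranges: [-2.75, 2.75], [-0.79, 2.1], [0.01, 2.65], [-1.57, 4.71], [0.07, 3.14], [-2.87, 2.87]. Speed limits (rad/s): [2.22, 2.22, 2.79, 3.14, 3.14, 3.14].

## Interface

Orientations are given as a unit quaternion [w, x, y, z].
In Python, from workcell import env, viewer gives the robot as it stands.
- The arm moves only by the tool jog_arm, never from a script. Its argument "plan" is a list of rows, each a list of 3 entries, a list of its own where there are three numbers: the finger opening in mm, from 0 to 85.4, then the shift along the tool's x, y, z in mm, then the turn, a rotation vector about the tool's x, y, z in degrees. In form: [[claw, [tx, ty, tz], [ax, ay, az]], ...]. A call has 1 to 10 rows; each row shifts and turns the commanded pose from where the row before left it, along the tool's axes as they then stand; what a row does not reach is not made up. A row lasts 1/10 s, in which the tool goes at most 50 mm and 8.59 degrees, less where a joint would pass 70% of its speed; a pose out of reach is approached as far as the arm can. A call with a gripper value outside its range is refused whole. The fingers move at their own pace and stop on an object; "squeeze" is the grip in N (left out, the last holds). Time passes only in rows, so rows that do not move let the fingers close. It gives the time, the measured TCP pose, the force and the opening at its end, in the units of the state.
- env.read_state(): the state, without advancing time (a new reading comes with each control period).
- viewer.snapshot(name): name is "scene" or "top"; returns (picture, depth): 420x560x3 uint8, red, green, blue; 420x560 float32, m along the optical axis (not along the pixel's ray), 0 where there is no reading.
- viewer.calibration(name): a dict with "vertical_fov" (degrees; the focal length in pixels is half the picture's height over the tangent of half this angle, whatever the lens; pixels are square), "cx", "cy" (the principal point, pixels), "view" (4x4, takes a point from world to camera coordinates). Camera axes: x right, y up, looking along -z (the intrinsics and any distortion apply to the point x, -y, -z); pixel columns grow to the right and rows downward; lengths in m; the calibration is good to about 2 mm. A picture is of the moment at which its call begins. calibration takes no time and is no camera call.
- env.sign_off(): hands the job in, once; it reports no verdict.
The state is a dict: "time_s": time; "joint_positions": joint angles; "joint_velocities": joint speeds; "joint_torque": joint torques, N m; "tool_pos": TCP position; "tcp_rot": TCP orientation; "wrist_force": force on the tool from outside, world axes, zero at the start; "torque": the same for the moment, N m; "opening": finger opening in m.
Only numpy, scipy, OpenCV 4.12 (cv2) and the standard library are available. Lean on these libraries where they do the work, as an engineer would, in place of code of your own. Each camera call takes 0.05 s, during which the arm holds its last target.

## Working session

There is one attempt and no reset: what is moved stays moved. The work goes in short steps, Python scripts to look and compute and a tool call to move; the robot and the scene stay as the last step left them, time stands still between calls to the robot, and variables do not carry over. Pictures are saved under pics/ and viewed, and the job is handed in when it is done.

Besides the shell and the picture viewer there is one more tool, called after "Request:" by a JSON object that holds its "method" and its "body". jog_arm: Moves the arm, as the interface text tells. Its arguments: {"type":"object","properties":{"plan":{"type":"array"},"squeeze":{"type":"number"}},"required":["plan"]}

```bash
ls; mkdir -p pics; python3 - <<'E'
from workcell import env, viewer
import cv2, numpy as np
for n in("scene","top"):
    p,d=viewer.snapshot(n); cv2.imwrite(f"pics/{n}0.png",p[:,:,::-1]); np.save(f"{n}0.npy",d)
    c=viewer.calibration(n);print(n,c)
s=env.read_state();print(s)
E
```

```text
pics
scene {'vertical_fov': 44.75584633170756, 'cx': 272.4922998570672, 'cy': 215.40353281584404, 'view': array([[ 0.97130031,  0.23783461,  0.00322688, -0.4750021 ],
       [-0.22648467,  0.92063304,  0.31802436,  0.06544623],
       [ 0.07266643, -0.30962799,  0.94807705, -1.58377675],
       [ 0.        ,  0.        ,  0.        ,  1.        ]])}
top {'vertical_fov': 45.46952136269541, 'cx': 282.7937418581898, 'cy': 217.75255272415316, 'view': array([[ 4.34883737e-02, -9.99051605e-01, -2.15687870e-03,
        -1.04510095e-03],
       [ 9.78681725e-01,  4.21677197e-02,  2.01007373e-01,
        -5.10042897e-01],
       [-2.00725787e-01, -1.08523815e-02,  9.79587354e-01,
        -1.50231837e+00],
       [ 0.00000000e+00,  0.00000000e+00,  0.00000000e+00,
         1.00000000e+00]])}
{'time_s': 0.1, 'joint_positions': array([-1.40057673e+00,  3.51221104e-01,  1.65234098e+00, -1.07677242e-05,
        1.13910378e+00, -8.46262011e-02]), 'joint_velocities': array([ 1.44801227e-03, -3.19720871e-03,  8.52060983e-05, -1.40011064e-03,
        1.42586373e-03,  6.05847526e-04]), 'joint_torque': array([ 1.39747313e-03, -5.06837332e+01, -2.91875732e+01, -1.13533295e-04,
        2.62635564e-03,  1.72004712e-05]), 'tool_pos': array([ 0.13861167, -0.53194593,  0.2307983 ]), 'tcp_rot': array([ 0.08983985, -0.08987922,  0.70175268, -0.7009948 ]), 'wrist_force': array([ 0.03995577, -0.26823498,  0.10178402]), 'torque': array([ 0.06559151,  0.02095437, -0.02223968]), 'opening': 0.08560441556773452}
```

View pics/scene0.png

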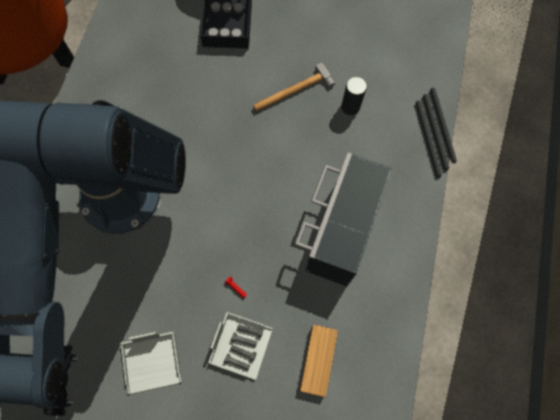

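View pics/top0.png

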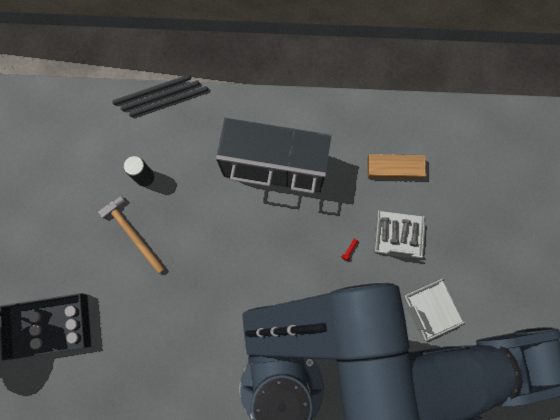

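Two trays: the one at top-view (400,235) with four grey bolts and the empty one at (434,310). The left one (larger y), the one holding the bolts, fits; the red bolt at (350,250) is a decoy. I'll enlarge to confirm.

```bash
cat > h.py <<'E'
import numpy as np, cv2
from workcell import env, viewer
def K(n):
    c=viewer.calibration(n); f=210/np.tan(np.radians(c['vertical_fov']/2)); return c,f
def world(n,u,v,d=None,z=None):
    c,f=K(n); r=np.array([(u-c['cx'])/f,-(v-c['cy'])/f,-1.0]); V=c['view']; R=V[:3,:3]; t=V[:3,3]
    o=-R.T@t; w=R.T@r
    s=d if d is not None else (z-o[2])/w[2]
    return o+s*w
def proj(n,P):
    c,f=K(n); p=c['view'][:3,:3]@np.asarray(P)+c['view'][:3,3]
    return np.array([c['cx']+f*p[0]/-p[2], c['cy']-f*p[1]/-p[2]])
def cloud(n,d):
    c,f=K(n); v,u=np.mgrid[0:420,0:560]
    r=np.stack([(u-c['cx'])/f,-(v-c['cy'])/f,-np.ones_like(u,float)],-1)*d[...,None]
    V=c['view']; return (r-V[:3,3])@V[:3,:3]
def crop(img,u0,v0,u1,v1,k,name):
    cv2.imwrite(name,cv2.resize(img[v0:v1,u0:u1],None,fx=k,fy=k,interpolation=cv2.INTER_CUBIC))
E
python3 - <<'E'
from h import *
a=cv2.imread('pics/top0.png'); b=cv2.imread('pics/scene0.png')
crop(a,365,200,475,350,4,'pics/ct.png'); crop(a,205,105,345,220,5,'pics/cu.png')
crop(b,110,300,290,400,4,'pics/cs.png')
E
```

```text
(no output)
```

View pics/ct.png

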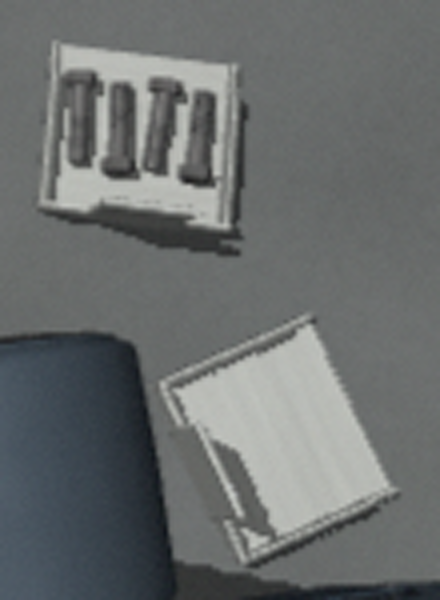

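View pics/cu.png

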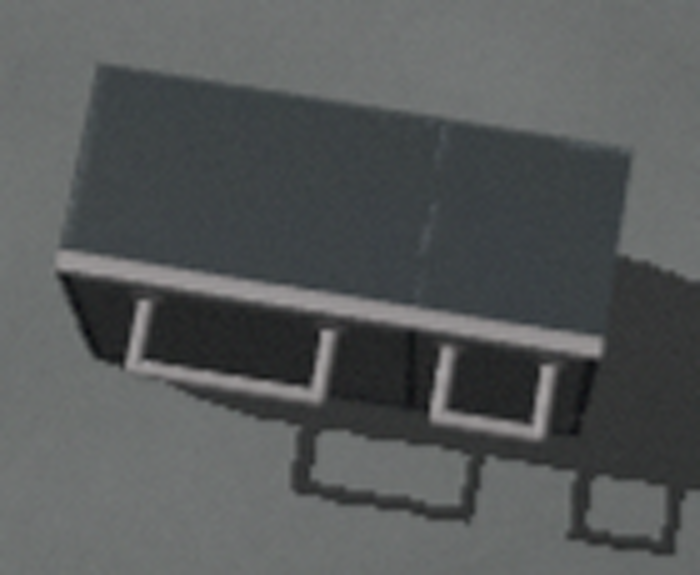

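View pics/cs.png

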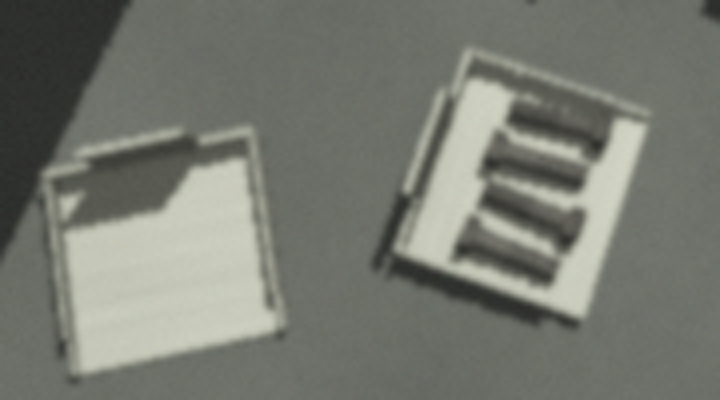

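```bash
python3 - <<'E'
from h import *
for n in('top','scene'):
    d=np.load(n+'0.npy'); P=cloud(n,d)
    m=(P[...,2]>.172)&(P[...,2]<.19)&(d>0)&(P[...,0]>.45)&(P[...,0]<.95)&(abs(P[...,1])<.35)
    q=P[m]; print(n,m.sum(),cv2.minAreaRect(q[:,:2].astype(np.float32)*1000),q[:,2].mean())
    m=(P[...,2]>.15)&(P[...,2]<.168)&(d>0)&(P[...,0]>.45)&(P[...,0]<.95)&(abs(P[...,1])<.35)
    q=P[m]; print('bars?',m.sum(), q[:,:2].min(0),q[:,:2].max(0))
    np.set_printoptions(precision=4,suppress=True)
    # tray
    m=(d>0)&(P[...,0]>.3)&(P[...,0]<.62)&(P[...,1]<-.18)&(P[...,1]>-.5)
    f=m&(P[...,2]>.05)&(P[...,2]<.1)
    v,u=np.nonzero(f); 
    s=f.copy(); 
    k=cv2.connectedComponentsWithStats(f.astype(np.uint8))
    for i in range(1,k[0]):
        if k[2][i,4]>8:
            q=P[k[1]==i]; print('tab',k[2][i],q.mean(0),cv2.minAreaRect(q[:,:2].astype(np.float32)*1000),q[:,2].max())
# tray corners of rims, top view crop coords(ct: 365+u/4,200+v/4)
W=lambda u,v,z:world('top',365+(u-1.5)/4,200+(v-1.5)/4,z=z)
print('front corners L/R rim z26',W(55,43,.026),W(236,66,.026)); print('back L/R',W(42,207,.032),W(235,228,.032))
U=lambda u,v,z:world('top',205+(u-2)/5,105+(v-2)/5,z=z)
print('unit front top L,R',U(58,262,.18),U(602,346,.18),'back',U(97,66,.18),U(632,150,.18))
print('bar ends',U(130,368,.156),U(320,398,.156), 'narrow',U(436,416,.156),U(541,435,.156))
E
```

```text
top 4649 ((694.6709594726562, 56.52519226074219), (321.31396484375, 136.6322479248047), 82.96646881103516) 0.1797896860096881
bars? 633 [ 0.56745586 -0.09251511] [0.65251576 0.22244087]
tab [388 249  27   7  96] [ 0.4151 -0.3387  0.0773] ((416.4754943847656, -339.9247741699219), (74.0675277709961, 7.850280284881592), 84.26397705078125) 0.09399527579258554
scene 5406 ((695.86572265625, 52.46791076660156), (324.784912109375, 129.8998260498047), 82.90137481689453) 0.17996452877023
bars? 533 [ 0.5671 -0.1145] [0.7404 0.1791]
tab [211 322  12  28 106] [ 0.4182 -0.3464  0.0799] ((417.3498840332031, -345.6990661621094), (73.44027709960938, 6.454113483428955), 84.98507690429688) 0.09289544025908565
front corners L/R rim z26 [ 0.5517 -0.2796  0.026 ] [ 0.5392 -0.4222  0.026 ]
back L/R [ 0.4198 -0.2691  0.032 ] [ 0.4099 -0.4181  0.032 ]
unit front top L,R [0.6555 0.2213 0.18  ] [ 0.6182 -0.0967  0.18  ] back [0.7778 0.2067 0.18  ] [ 0.7387 -0.1111  0.18  ]
bar ends [0.6001 0.1782 0.156 ] [0.5867 0.0658 0.156 ] narrow [ 0.5787 -0.0026  0.156 ] [ 0.5699 -0.0643  0.156 ]
```

```bash
cat >> h.py <<'E'
from scipy.spatial.transform import Rotation as Ro
def cur():
    s=env.read_state(); q=s['tcp_rot']; return s['tool_pos'].copy(), Ro.from_quat([q[1],q[2],q[3],q[0]])
def mk(z):  # tool pointing down, jaw axis along horizontal dir z
    z=np.r_[z[:2],0]/np.linalg.norm(z[:2]); y=np.array([0,0,-1.]); return Ro.from_matrix(np.c_[np.cross(y,z),y,z])
def rows(wps,claw,start=None):
    """wps: list of (pos,Rot,n). prints rounded rows; linear/slerp"""
    p,R=start or cur(); out=[]
    for P,Q,n in wps:
        p0,R0=p.copy(),R; rv=(R0.inv()*Q).as_rotvec()
        for i in range(1,n+1):
            pt=p0+(P-p0)*i/n; Rt=R0*Ro.from_rotvec(rv*i/n)
            t=np.round(R.inv().apply(pt-p)*1000); a=np.round(np.degrees((R.inv()*Rt).as_rotvec()),1)
            p=p+R.apply(t/1000); R=R*Ro.from_rotvec(np.radians(a))
            out.append([claw,[int(x) for x in t],[float(x)+0. for x in a]])
    print(len(out),'maxstep',max(np.linalg.norm(r[1]) for r in out),max(np.linalg.norm(r[2]) for r in out))
    import json
    for k in range(0,len(out),10): print(json.dumps(out[k:k+10]))
    print('end',p,R.as_matrix().round(3).tolist()); return p,R
ya=np.radians(-7.0); ux=np.array([np.cos(ya),np.sin(ya),0]); uy=np.array([-np.sin(ya),np.cos(ya),0]); uz=np.array([0,0,1.])
C=np.array([.696,.0545,0])
def U(x,y,z): return C+x*ux+y*uy+z*uz
E
python3 - <<'E'
from h import *
p,R=cur(); print(R.as_matrix().round(3)); print(env.grip_point_offset)
print(U(-.109,.053,.156))
E
```

```text
[[-0.968 -0.     0.252]
 [-0.252  0.001 -0.968]
 [-0.    -1.    -0.001]]
0.0187
[0.59427154 0.1203887  0.156     ]
```

```bash
python3 - <<'E'
from h import *
e=rows([(U(-.085,.053,.25),mk(uy),22)],0)
E
```

```text
22 maxstep 37.12142238654117 7.200694410957877
[[0, [-29, -1, -23], [0.0, -7.2, 0.0]], [0, [-31, -1, -19], [0.0, -7.2, 0.0]], [0, [-33, -1, -16], [0.0, -7.2, 0.0]], [0, [-35, 0, -11], [0.0, -7.2, 0.0]], [0, [-36, -1, -6], [0.0, -7.2, 0.0]], [0, [-37, -1, -2], [0.0, -7.2, 0.0]], [0, [-36, -1, 3], [0.0, -7.2, 0.0]], [0, [-36, -1, 7], [0.0, -7.2, 0.0]], [0, [-35, -1, 12], [0.0, -7.2, 0.0]], [0, [-33, 0, 16], [0.0, -7.2, 0.0]]]
[[0, [-31, -1, 20], [0.0, -7.2, 0.0]], [0, [-28, -1, 24], [0.0, -7.2, 0.0]], [0, [-25, -1, 27], [0.0, -7.2, 0.0]], [0, [-21, -1, 30], [0.0, -7.2, 0.0]], [0, [-18, -1, 32], [0.0, -7.2, 0.0]], [0, [-13, -1, 34], [0.0, -7.2, 0.0]], [0, [-8, 0, 36], [0.0, -7.2, 0.0]], [0, [-5, -1, 36], [0.0, -7.2, 0.0]], [0, [1, -1, 37], [0.0, -7.2, 0.0]], [0, [5, -1, 36], [-0.1, -7.2, 0.0]]]
[[0, [9, -1, 36], [0.0, -7.2, 0.0]], [0, [14, -1, 34], [0.0, -7.2, 0.0]]]
end [0.61794935 0.11783638 0.25026626] [[0.993, -0.001, 0.122], [-0.122, -0.001, 0.993], [-0.001, -1.0, -0.001]]
```

Request:
{"method": "jog_arm", "body": {"plan": [[0,[-29,-1,-23],[0,-7.2,0]],[0,[-31,-1,-19],[0,-7.2,0]],[0,[-33,-1,-16],[0,-7.2,0]],[0,[-35,0,-11],[0,-7.2,0]],[0,[-36,-1,-6],[0,-7.2,0]],[0,[-37,-1,-2],[0,-7.2,0]],[0,[-36,-1,3],[0,-7.2,0]],[0,[-36,-1,7],[0,-7.2,0]],[0,[-35,-1,12],[0,-7.2,0]],[0,[-33,0,16],[0,-7.2,0]]]}}

```text
time_s: 1.1
tool_pos: [0.3573, -0.236, 0.2393]
tcp_rot: [-0.486, 0.486, -0.513, 0.513]
wrist_force: [0.3, -1.2, -0.3]
opening: -0.0
```

Request:
{"method": "jog_arm", "body": {"plan": [[0,[-31,-1,20],[0,-7.2,0]],[0,[-28,-1,24],[0,-7.2,0]],[0,[-25,-1,27],[0,-7.2,0]],[0,[-21,-1,30],[0,-7.2,0]],[0,[-18,-1,32],[0,-7.2,0]],[0,[-13,-1,34],[0,-7.2,0]],[0,[-8,0,36],[0,-7.2,0]],[0,[-5,-1,36],[0,-7.2,0]],[0,[1,-1,37],[0,-7.2,0]],[0,[5,-1,36],[0,-7.2,0]]]}}

```text
time_s: 2.1
tool_pos: [0.5752, 0.0592, 0.248]
tcp_rot: [-0.695, 0.695, -0.13, 0.129]
wrist_force: [0.0, -0.2, 0.8]
opening: -0.0
```

Request:
{"method": "jog_arm", "body": {"plan": [[0,[9,-1,36],[0,-7.2,0]],[0,[14,-1,34],[0,-7.2,0]],[0,[0,0,0],[0,0,0]]]}}

```text
time_s: 2.4
tool_pos: [0.6193, 0.1206, 0.2495]
tcp_rot: [0.706, -0.706, 0.041, -0.041]
wrist_force: [0.6, -0.6, -0.2]
opening: 0.0004
```

```bash
python3 - <<'E'
from h import *
s=env.read_state();p,R=cur();print(s['time_s'],p,R.as_matrix().round(3),s['joint_positions'],s['opening'])
for n in("scene","top"):
    i,d=viewer.snapshot(n); cv2.imwrite(f"pics/{n}1.png",i[:,:,::-1]); np.save(n+'1.npy',d)
E
```

```text
2.4 [0.619267   0.12059384 0.24948338] [[ 0.993 -0.     0.115]
 [-0.115  0.001  0.993]
 [-0.    -1.     0.001]] [ 1.18290294e-01  4.82796045e-01  1.40692626e+00  6.70058210e-04
  1.25195693e+00 -1.33725310e+00] 0.0004421467438793234
```

View pics/scene1.png

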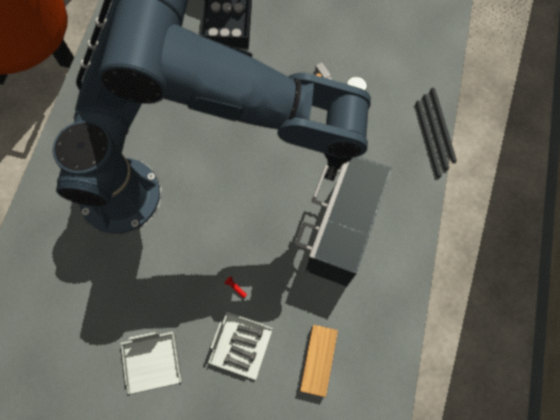

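View pics/top1.png

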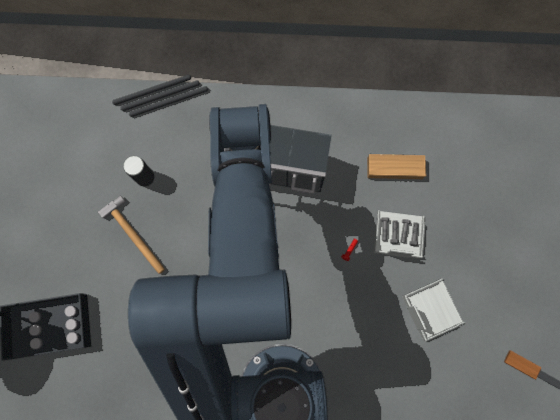

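Request:
{"method": "jog_arm", "body": {"plan": [[0,[0,25,0],[0,0,0]],[0,[0,25,0],[0,0,0]],[0,[0,20,0],[0,0,0]],[0,[-1,20,-2],[0,0,0]],[0,[0,15,0],[0,0,0]],[0,[0,10,0],[0,0,0]],[0,[0,0,0],[0,0,0]]]}}

```text
time_s: 3.2
tool_pos: [0.6162, 0.1153, 0.1343]
tcp_rot: [-0.706, 0.706, -0.044, 0.043]
wrist_force: [-0.8, -0.2, -0.3]
opening: 0.0001
```

```bash
python3 - <<'E'
from h import *
p,R=cur();d=p-C;print(d@ux,d@uy,d[2],env.read_state()['wrist_force'])
w=[];
R0=mk(uy)
def B(t): return U(-.065-.044*np.cos(t)-.146*np.sin(t),.053,.01+.146*np.cos(t)-.044*np.sin(t))
for t,n in [(0,2)]+[(x,1) for x in np.linspace(.035,.70,20)]:
    Q=Ro.from_rotvec(-uy*.72*t)*R0
    m=Q.as_matrix(); w.append((B(t)+.0155*m[:,0]+.022*m[:,1],Q,n))
rows(w,0)
E
```

```text
-0.08663583218576619 0.050571243200545055 0.13425804078234682 [-0.84344126 -0.24991993 -0.31198666]
22 maxstep 5.385164807134504 1.5033296378372907
[[0, [-3, 0, 1], [0.0, 0.0, -0.1]], [0, [-4, 0, 1], [0.0, -0.1, 0.0]], [0, [-4, 1, 0], [0.0, 0.0, -1.4]], [0, [-5, 2, 0], [0.0, 0.1, -1.5]], [0, [-4, 1, 0], [0.0, 0.0, -1.4]], [0, [-5, 1, 0], [0.0, 0.0, -1.5]], [0, [-4, 2, 0], [0.0, 0.0, -1.4]], [0, [-5, 1, 0], [0.0, 0.0, -1.5]], [0, [-4, 2, 0], [0.0, 0.0, -1.4]], [0, [-5, 1, 0], [0.0, 0.0, -1.5]]]
[[0, [-4, 2, 0], [0.0, 0.0, -1.4]], [0, [-4, 2, 0], [0.0, 0.0, -1.4]], [0, [-5, 1, 0], [0.0, 0.0, -1.5]], [0, [-4, 2, 0], [0.0, 0.0, -1.4]], [0, [-4, 2, 0], [0.0, 0.0, -1.5]], [0, [-5, 2, 0], [0.0, 0.0, -1.4]], [0, [-4, 2, 0], [0.0, 0.0, -1.5]], [0, [-4, 2, 0], [0.0, 0.0, -1.4]], [0, [-4, 2, 0], [0.0, 0.0, -1.5]], [0, [-5, 2, 0], [0.0, 0.0, -1.4]]]
[[0, [-4, 2, 0], [0.0, 0.0, -1.4]], [0, [-4, 2, 0], [0.0, 0.0, -1.5]]]
end [0.5350449  0.12726572 0.08160075] [[0.869, 0.48, 0.123], [-0.107, -0.06, 0.992], [0.483, -0.876, -0.0]]
```

Request:
{"method": "jog_arm", "body": {"plan": [[0,[-3,0,1],[0,0,0]],[0,[-4,0,1],[0,0,0]],[0,[-4,1,0],[0,0,-1.4]],[0,[-5,2,0],[0,0,-1.5]],[0,[-4,1,0],[0,0,-1.4]],[0,[-5,1,0],[0,0,-1.5]],[0,[-4,2,0],[0,0,-1.4]],[0,[-5,1,0],[0,0,-1.5]],[0,[-4,2,0],[0,0,-1.4]],[0,[-5,1,0],[0,0,-1.5]]]}}

```text
time_s: 4.2
tool_pos: [0.5765, 0.1231, 0.1225]
tcp_rot: [-0.698, 0.706, 0.03, 0.116]
wrist_force: [4.3, 0.2, -3.0]
opening: 0.0001
```

Request:
{"method": "jog_arm", "body": {"plan": [[0,[-4,2,0],[0,0,-1.4]],[0,[-4,2,0],[0,0,-1.4]],[0,[-5,1,0],[0,0,-1.5]],[0,[-4,2,0],[0,0,-1.4]],[0,[-4,2,0],[0,0,-1.5]],[0,[-5,2,0],[0,0,-1.4]],[0,[-4,2,0],[0,0,-1.5]]]}}

```text
time_s: 4.9
tool_pos: [0.5511, 0.1263, 0.1018]
tcp_rot: [-0.685, 0.701, 0.092, 0.177]
wrist_force: [1.0, -0.7, 2.4]
opening: 0.0
```

```bash
python3 - <<'E'
from h import *
s=env.read_state();print(s['wrist_force'],s['joint_positions'])
for n in("scene","top"):
    i,d=viewer.snapshot(n); cv2.imwrite(f"pics/{n}2.png",i[:,:,::-1]); np.save(n+'2.npy',d)
crop(cv2.imread('pics/scene2.png'),250,120,420,290,4,'pics/s2c.png')
E
```

```text
[ 1.02156037 -0.72214264  2.44781061] [ 0.19734613  0.44032579  1.96606219 -0.31258753  0.38686804 -0.98202311]
```

View pics/s2c.png

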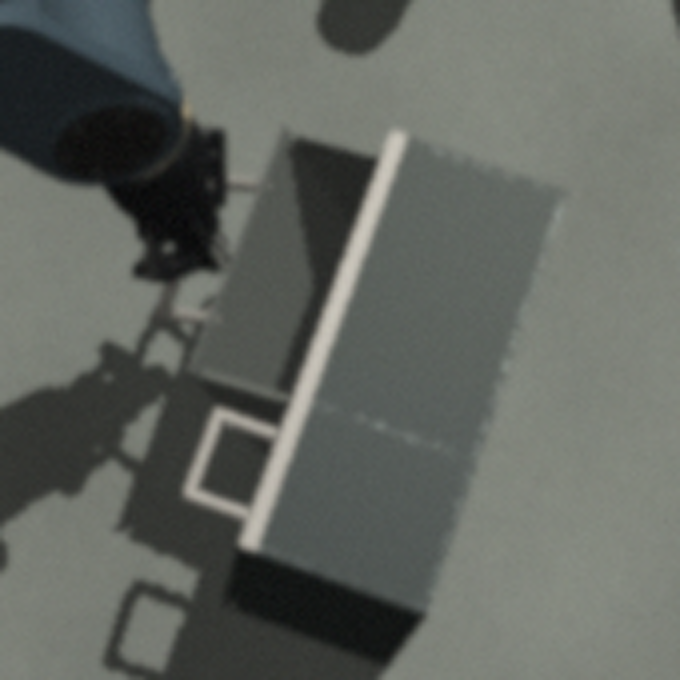

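Bin is opening; the fingers are hooked behind the bar. I'll continue to the stop.

Request:
{"method": "jog_arm", "body": {"plan": [[0,[-4,2,0],[0,0,-0.7]],[0,[-4,2,0],[0,0,-0.7]],[0,[-5,2,0],[0,0,-0.7]],[0,[-4,2,0],[0,0,-0.7]],[0,[-4,2,0],[0,0,-0.7]],[0,[0,0,0],[0,0,0]]]}}

```text
time_s: 5.6
tool_pos: [0.5353, 0.1278, 0.0833]
tcp_rot: [-0.679, 0.698, 0.112, 0.196]
wrist_force: [-0.3, 0.7, 0.1]
opening: 0.0004
```

```bash
python3 - <<'E'
from h import *
s=env.read_state();print(s['wrist_force'],s['joint_positions'])
p,R=cur();d=p-C;print(d@ux,d@uy,d[2]); m=R.as_matrix(); b=p-.022*m[:,1]-.0155*m[:,0]; d=b-C; print('bar est',d@ux,d[2], 'angle', np.arctan2(-(d@ux+.065),d[2]-.01)-np.arctan2(.044,.146))
E
```

```text
[-0.31315783  0.68385137  0.09415138] [ 0.21843468  0.45206127  2.04344395 -0.56617469  0.26878844 -0.7109123 ]
-0.1684048192761923 0.05318229335158453 0.08332766696244182
bar est -0.19180030835796258 0.09662808388444769 angle 0.678731809099368
```

Request:
{"method": "jog_arm", "body": {"plan": [[0,[-2,1,0],[0,0,0]],[0,[-2,1,0],[0,0,0]]]}}

```text
time_s: 5.8
tool_pos: [0.5339, 0.1283, 0.0807]
tcp_rot: [-0.679, 0.698, 0.113, 0.197]
wrist_force: [6.7, -3.3, 11.2]
opening: -0.0
```

```bash
python3 - <<'E'
from h import *
s=env.read_state();print(s['wrist_force'],s['joint_positions'])
for n in("scene","top"):
    i,d=viewer.snapshot(n); cv2.imwrite(f"pics/{n}3.png",i[:,:,::-1]); np.save(n+'3.npy',d)
crop(cv2.imread('pics/scene3.png'),250,120,420,290,4,'pics/s3c.png')
E
```

```text
[ 6.70638684 -3.33995934 11.22604893] [ 0.21996874  0.45570321  2.0491757  -0.59144261  0.25897095 -0.68327855]
```

View pics/s3c.png

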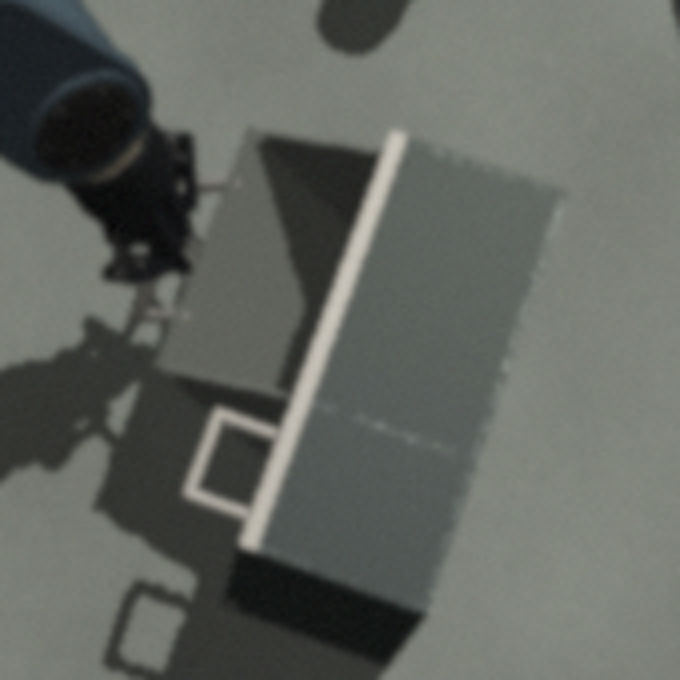

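Request:
{"method": "jog_arm", "body": {"plan": [[0,[3,-1,0],[0,0,0]],[0,[3,-1,0],[0,0,0]],[0,[0,-10,0],[0,0,0]],[0,[-1,-15,0],[0,0,0]],[0,[-2,-20,0],[0,0,0]],[0,[-5,-25,0],[0,0,3]],[0,[-5,-30,0],[0,0,5]],[0,[-5,-30,0],[0,0,6]],[0,[-5,-30,0],[0,0,8]],[0,[0,-20,0],[0,0,8]]]}}

```text
time_s: 6.9
tool_pos: [0.4578, 0.1381, 0.2483]
tcp_rot: [0.708, -0.702, 0.072, -0.012]
wrist_force: [-0.4, -0.1, -1.0]
opening: -0.0002
```

```bash
python3 - <<'E'
from h import *
s=env.read_state();print(s['wrist_force'],s['joint_positions']); print(cur()[0],cur()[1].as_matrix().round(3))
for n in("scene","top"):
    i,d=viewer.snapshot(n); cv2.imwrite(f"pics/{n}4.png",i[:,:,::-1]); np.save(n+'4.npy',d)
    P=cloud(n,d)
    for zz in (.02,.05):
      m=(d>0)&(P[...,0]>.38)&(P[...,0]<.6)&(P[...,1]<-.24)&(P[...,1]>-.46)&(P[...,2]>zz)&(P[...,2]<.1)
      k=cv2.connectedComponentsWithStats(m.astype(np.uint8))
      for i2 in range(1,k[0]):
        if k[2][i2,4]>40:
            q=P[k[1]==i2]; print(n,zz,k[2][i2,4],q[:,:2].mean(0),cv2.minAreaRect(q[:,:2].astype(np.float32)*1000))
crop(cv2.imread('pics/scene4.png'),250,120,420,290,4,'pics/s4c.png')
E
```

```text
[-0.41735214 -0.14899422 -0.97713762] [ 0.17959067  0.23977648  1.76195774  0.03044025  1.220995   -1.28334925]
[0.45777805 0.1380661  0.24827692] [[ 0.989 -0.085  0.119]
 [-0.119  0.014  0.993]
 [-0.086 -0.996  0.004]]
scene 0.02 290 [ 0.43574255 -0.34720782] ((469.89056396484375, -349.5873107910156), (147.21119689941406, 113.0137710571289), 84.17830657958984)
scene 0.02 106 [ 0.50523317 -0.30514887] ((498.3773193359375, -300.7744445800781), (24.996219635009766, 70.92339324951172), 81.00030517578125)
scene 0.02 113 [ 0.48210915 -0.33616702] ((488.53936767578125, -340.00927734375), (24.40804100036621, 72.38277435302734), 79.3391342163086)
scene 0.02 94 [ 0.50547091 -0.36941446] ((498.7342224121094, -370.6942443847656), (22.685670852661133, 60.43423843383789), 86.81130981445312)
scene 0.02 109 [ 0.47747102 -0.39824713] ((484.8656005859375, -401.7746276855469), (21.38019561767578, 71.24784088134766), 76.98560333251953)
scene 0.05 106 [ 0.41816134 -0.34657308] ((417.1097717285156, -345.8246154785156), (72.64261627197266, 6.94091272354126), 85.00003814697266)
top 0.02 42 [ 0.51707201 -0.36569948] ((515.8076171875, -363.63592529296875), (22.26355743408203, 27.084239959716797), 58.68327713012695)
top 0.02 43 [ 0.49206436 -0.29929723] ((488.6092834472656, -298.26947021484375), (48.90232467651367, 12.909515380859375), 0.10820667445659637)
top 0.02 63 [ 0.47033518 -0.39128299] ((476.0261535644531, -389.3758239746094), (22.35397720336914, 56.98362731933594), 85.28216552734375)
top 0.02 55 [ 0.47032302 -0.32913393] ((475.1620178222656, -326.6368103027344), (45.41578674316406, 20.427919387817383), 3.908655881881714)
top 0.02 200 [ 0.41924331 -0.34845835] ((420.61346435546875, -352.52288818359375), (59.07899475097656, 157.09288024902344), 18.274396896362305)
top 0.05 97 [ 0.41505977 -0.33926907] ((415.87445068359375, -340.2220764160156), (71.39097595214844, 6.939727306365967), 85.44052124023438)
```

View pics/s4c.png

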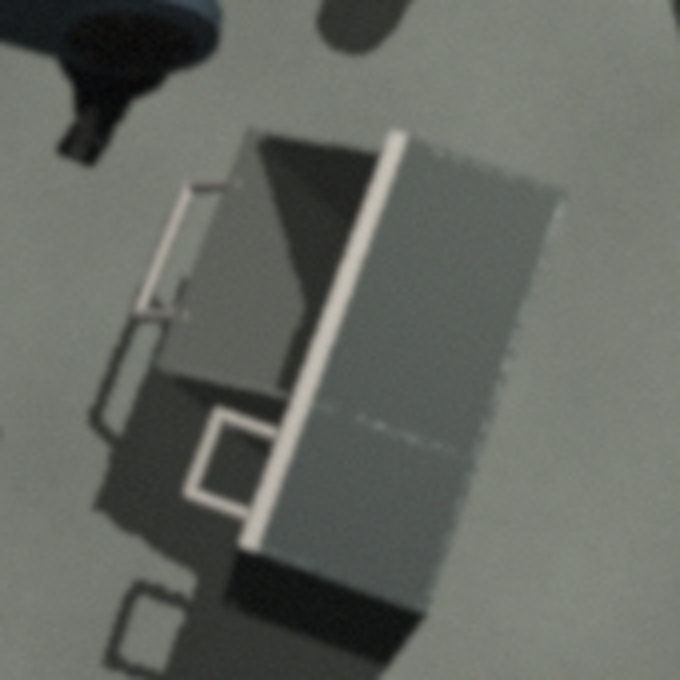

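View pics/top4.png

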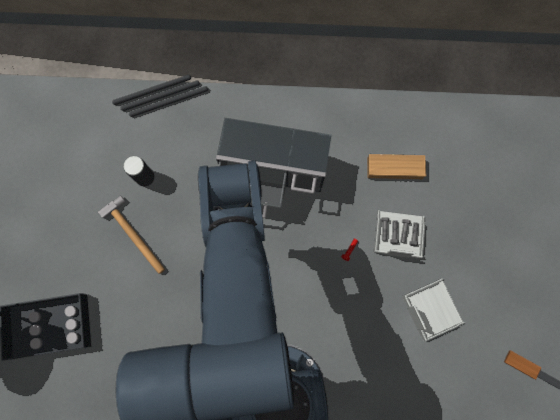

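```bash
cat >> h.py <<'E'
yt=np.radians(-4.8); tx=np.array([np.cos(yt),np.sin(yt),0]); G=np.array([.4168,-.343,0])
E
python3 - <<'E'
from h import *
e=rows([(G+[0,0,.17],mk(tx),15),(G+[0,0,.043],mk(tx),5)],60)
E
```

```text
20 maxstep 33.481338085566414 5.915234568468102
[[60, [1, 5, -32], [0.2, 5.9, -0.3]], [60, [5, 5, -32], [0.3, 5.8, -0.2]], [60, [8, 5, -31], [0.2, 5.9, -0.3]], [60, [11, 4, -30], [0.2, 5.8, -0.2]], [60, [14, 5, -30], [0.3, 5.9, -0.3]], [60, [17, 5, -27], [0.2, 5.8, -0.3]], [60, [19, 4, -26], [0.2, 5.9, -0.2]], [60, [23, 5, -23], [0.3, 5.8, -0.3]], [60, [24, 4, -21], [0.2, 5.9, -0.2]], [60, [26, 5, -19], [0.2, 5.8, -0.3]]]
[[60, [28, 5, -16], [0.3, 5.9, -0.2]], [60, [30, 4, -13], [0.2, 5.8, -0.3]], [60, [30, 5, -10], [0.2, 5.9, -0.3]], [60, [32, 5, -6], [0.3, 5.8, -0.2]], [60, [32, 5, -4], [0.2, 5.9, -0.3]], [60, [0, 25, 0], [0.0, 0.0, 0.0]], [60, [0, 26, 0], [0.0, 0.0, 0.0]], [60, [0, 25, 0], [0.0, 0.0, 0.0]], [60, [0, 26, 0], [0.0, 0.0, 0.0]], [60, [0, 25, 0], [0.0, 0.0, 0.0]]]
end [ 0.41648862 -0.34319305  0.04308316] [[-0.084, 0.0, 0.996], [-0.996, -0.0, -0.084], [0.0, -1.0, 0.0]]
```

Request:
{"method": "jog_arm", "body": {"plan": [[60,[1,5,-32],[0.2,5.9,-0.3]],[60,[5,5,-32],[0.3,5.8,-0.2]],[60,[8,5,-31],[0.2,5.9,-0.3]],[60,[11,4,-30],[0.2,5.8,-0.2]],[60,[14,5,-30],[0.3,5.9,-0.3]],[60,[17,5,-27],[0.2,5.8,-0.3]],[60,[19,4,-26],[0.2,5.9,-0.2]],[60,[23,5,-23],[0.3,5.8,-0.3]],[60,[24,4,-21],[0.2,5.9,-0.2]],[60,[26,5,-19],[0.2,5.8,-0.3]]]}}

```text
time_s: 8.0
tool_pos: [0.429, -0.1838, 0.1931]
tcp_rot: [0.594, -0.594, 0.393, -0.374]
wrist_force: [-0.3, -0.5, -0.2]
opening: 0.0605
```

Request:
{"method": "jog_arm", "body": {"plan": [[60,[28,5,-16],[0.3,5.9,-0.2]],[60,[30,4,-13],[0.2,5.8,-0.3]],[60,[30,5,-10],[0.2,5.9,-0.3]],[60,[32,5,-6],[0.3,5.8,-0.2]],[60,[32,5,-4],[0.2,5.9,-0.3]],[60,[0,0,0],[0,0,0]]]}}

```text
time_s: 8.6
tool_pos: [0.414, -0.3455, 0.1673]
tcp_rot: [-0.476, 0.478, -0.521, 0.523]
wrist_force: [-1.0, 0.0, -0.2]
opening: 0.0602
```

```bash
python3 - <<'E'
from h import *
s=env.read_state();print(s['joint_positions'],s['opening'])
i,d=viewer.snapshot("scene"); cv2.imwrite("pics/scene5.png",i[:,:,::-1])
crop(i[:,:,::-1],150,250,310,400,4,'pics/s5c.png')
rows([(G+[0,0,.043],mk(tx),5)],60)
E
```

```text
[-0.78077544  0.40633979  1.74500851 -0.00269859  0.98679143 -0.68942335] 0.060208424809623275
5 maxstep 25.03996805109783 0.14142135623730953
[[60, [0, 25, 0], [0.0, 0.0, 0.0]], [60, [-1, 25, 1], [0.0, -0.1, 0.1]], [60, [0, 25, 0], [0.0, 0.0, 0.0]], [60, [0, 25, 1], [0.0, 0.0, 0.0]], [60, [0, 24, 0], [0.0, 0.0, 0.1]]]
end [ 0.41629033 -0.3433753   0.04349077] [[-0.084, 0.001, 0.996], [-0.996, 0.0, -0.084], [-0.0, -1.0, 0.001]]
```

View pics/s5c.png

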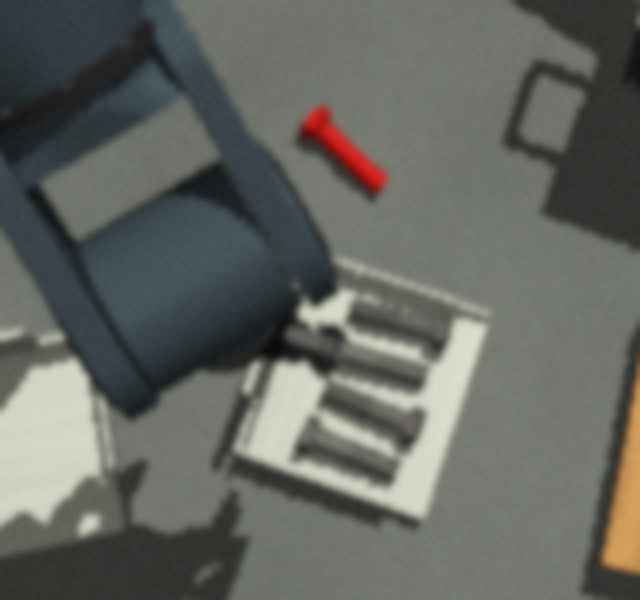

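The gripper straddles the tab line, with its front finger visible at (310,340) in the crop, ahead of the tab. Descending.

Request:
{"method": "jog_arm", "body": {"plan": [[60,[0,25,0],[0,0,0]],[60,[-1,25,1],[0,0,0]],[60,[0,25,1],[0,0,0]],[60,[0,25,0],[0,0,0]],[60,[0,24,0],[0,0,0]],[60,[0,0,0],[0,0,0]]]}}

```text
time_s: 9.25
tool_pos: [0.4158, -0.3406, 0.0421]
tcp_rot: [0.478, -0.48, 0.521, -0.519]
wrist_force: [-0.0, 0.2, 0.7]
opening: 0.0599
```

Request:
{"method": "jog_arm", "body": {"plan": [[0,[0,0,0],[0,0,0]],[0,[0,0,0],[0,0,0]],[0,[0,0,0],[0,0,0]],[0,[0,0,0],[0,0,0]],[0,[0,0,0],[0,0,0]],[0,[0,0,0],[0,0,0]],[0,[0,0,0],[0,0,0]]], "squeeze": 110}}

```text
time_s: 9.95
tool_pos: [0.4173, -0.3434, 0.0457]
tcp_rot: [-0.478, 0.479, -0.519, 0.522]
wrist_force: [-2.1, 2.0, 8.8]
opening: 0.0048
```

```bash
python3 - <<'E'
from h import *
s=env.read_state();print(s['joint_positions'],s['opening'],s['wrist_force'],s['torque']);print(cur()[0],cur()[1].as_matrix().round(4))
E
```

```text
[-0.77370128  0.59574454  1.80868672 -0.00315577  0.73366065 -0.68675111] 0.004823026812182133 [-2.11986014  2.00048013  8.82384683] [0.34839521 0.41133444 0.00252252]
[ 0.4173181  -0.34344537  0.04565922] [[-0.0845  0.001   0.9964]
 [-0.9964 -0.004  -0.0845]
 [ 0.0039 -1.      0.0014]]
```

Request:
{"method": "jog_arm", "body": {"plan": [[0,[0,-3,0],[0,0,0]],[0,[0,-8,0],[0,0,0]],[0,[0,-12,0],[0,0,0]],[0,[0,-15,0],[0,0,0]],[0,[0,-15,0],[0,0,0]],[0,[0,-10,0],[0,0,0]],[0,[0,-5,0],[0,0,0]],[0,[0,0,0],[0,0,0]]]}}

```text
time_s: 10.75
tool_pos: [0.4172, -0.3431, 0.1131]
tcp_rot: [-0.478, 0.479, -0.52, 0.522]
wrist_force: [-0.1, 0.3, -7.1]
opening: 0.0047
```

```bash
python3 - <<'E'
from h import *
s=env.read_state();print(s['opening'],s['wrist_force'],s['torque']);print(cur()[0],cur()[1].as_matrix().round(4))
for n in("scene","top"):
    i,d=viewer.snapshot(n); cv2.imwrite(f"pics/{n}6.png",i[:,:,::-1]); np.save(n+'6.npy',d)
    P=cloud(n,d)
    m=(d>0)&(P[...,0]>.4)&(P[...,0]<.6)&(P[...,1]<-.24)&(P[...,1]>-.46)&(P[...,2]>.04)&(P[...,2]<.2)
    if n=='scene':
        v,u=np.nonzero(m); 
        for r in range(v.min(),v.max()+1,4): 
            k=u[v==r]; print(r,[(x,*P[r,x].round(3)) for x in k[::8]])
crop(cv2.imread('pics/scene6.png'),150,250,310,400,4,'pics/s6c.png')
E
```

```text
0.004690622514783266 [-0.13261952  0.30665476 -7.09234598] [0.06729419 0.40891117 0.02672193]
[ 0.41718294 -0.34312301  0.11312184] [[-8.460e-02  8.000e-04  9.964e-01]
 [-9.964e-01 -3.800e-03 -8.460e-02]
 [ 3.700e-03 -1.000e+00  1.100e-03]]
312 [(np.int64(235), np.float64(0.453), np.float64(-0.276), np.float64(0.1))]
316 [(np.int64(223), np.float64(0.423), np.float64(-0.293), np.float64(0.091)), (np.int64(243), np.float64(0.475), np.float64(-0.28), np.float64(0.089))]
320 [(np.int64(226), np.float64(0.431), np.float64(-0.299), np.float64(0.069)), (np.int64(245), np.float64(0.482), np.float64(-0.288), np.float64(0.074)), (np.int64(253), np.float64(0.503), np.float64(-0.282), np.float64(0.07))]
324 [(np.int64(228), np.float64(0.44), np.float64(-0.309), np.float64(0.071)), (np.int64(246), np.float64(0.488), np.float64(-0.299), np.float64(0.087)), (np.int64(254), np.float64(0.508), np.float64(-0.292), np.float64(0.069)), (np.int64(262), np.float64(0.53), np.float64(-0.287), np.float64(0.07))]
328 [(np.int64(230), np.float64(0.448), np.float64(-0.318), np.float64(0.072)), (np.int64(241), 
[... 4490 characters left out ...]
 np.float64(0.09)), (np.int64(233), np.float64(0.483), np.float64(-0.416), np.float64(0.067)), (np.int64(241), np.float64(0.503), np.float64(-0.411), np.float64(0.07)), (np.int64(249), np.float64(0.524), np.float64(-0.406), np.float64(0.069)), (np.int64(257), np.float64(0.545), np.float64(-0.401), np.float64(0.07))]
372 [(np.int64(236), np.float64(0.495), np.float64(-0.424), np.float64(0.093)), (np.int64(245), np.float64(0.516), np.float64(-0.419), np.float64(0.069)), (np.int64(253), np.float64(0.537), np.float64(-0.414), np.float64(0.07))]
376 [(np.int64(247), np.float64(0.525), np.float64(-0.427), np.float64(0.085)), (np.int64(255), np.float64(0.545), np.float64(-0.422), np.float64(0.07))]
```

View pics/s6c.png

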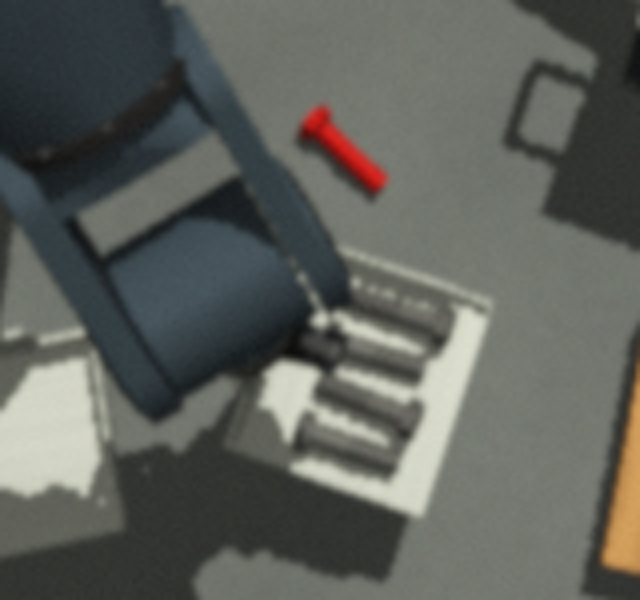

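```bash
cat >> h.py <<'E'
def sm(wp0,wp1,n):
    p0,R0=wp0;p1,R1=wp1; rv=(R0.inv()*R1).as_rotvec(); o=[]
    for i in range(1,n+1):
        s=i/n; s=s*s*(3-2*s); o.append((p0+(p1-p0)*s,R0*Ro.from_rotvec(rv*s),1))
    return o
def pour(lx,lz,phi,ly=.053):
    Q=Ro.from_rotvec(uy*phi)*mk(ux); m=Q.as_matrix()
    return U(lx,ly,lz)-.135*m[:,2]-.044*m[:,1], Q
E
python3 - <<'E'
from h import *
a=cur(); b=(U(-.31,.053,.27),mk(ux)); 
rows(sm(a,b,28),0)
E
```

```text
28 maxstep 27.49545416973504 0.2
[[0, [-2, -1, 0], [0.0, 0.0, 0.0]], [0, [-5, -1, -1], [0.0, 0.0, 0.0]], [0, [-8, -3, -1], [0.0, 0.1, 0.0]], [0, [-12, -4, -2], [0.0, 0.0, 0.0]], [0, [-14, -4, -1], [0.0, 0.1, 0.0]], [0, [-16, -6, -3], [0.0, 0.1, 0.0]], [0, [-19, -6, -2], [0.0, 0.0, 0.0]], [0, [-20, -7, -3], [0.0, 0.1, 0.0]], [0, [-22, -7, -3], [0.0, 0.1, 0.0]], [0, [-23, -7, -3], [0.0, 0.1, 0.0]]]
[[0, [-24, -8, -4], [0.0, 0.1, 0.0]], [0, [-25, -9, -3], [0.0, 0.1, 0.1]], [0, [-26, -8, -4], [0.0, 0.2, 0.0]], [0, [-26, -8, -4], [0.0, 0.1, 0.0]], [0, [-25, -9, -4], [0.0, 0.1, 0.0]], [0, [-26, -8, -3], [0.0, 0.1, 0.0]], [0, [-25, -9, -4], [0.0, 0.1, 0.0]], [0, [-24, -7, -4], [0.0, 0.1, 0.0]], [0, [-23, -8, -4], [0.0, 0.1, 0.0]], [0, [-22, -7, -3], [0.0, 0.1, 0.0]]]
[[0, [-20, -7, -3], [0.0, 0.1, 0.0]], [0, [-19, -6, -3], [0.0, 0.1, 0.0]], [0, [-16, -5, -3], [0.0, 0.1, 0.0]], [0, [-14, -5, -2], [0.0, 0.0, 0.0]], [0, [-11, -4, -2], [0.0, 0.1, 0.0]], [0, [-9, -2, -2], [0.0, 0.0, 0.0]], [0, [-5, -2, -1], [0.0, 0.0, 0.0]], [0, [-2, -1, 0], [0.0, 0.0, 0.0]]]
end [0.39466287 0.14533301 0.27036052] [[-0.121, -0.0, 0.993], [-0.993, -0.001, -0.121], [0.001, -1.0, -0.0]]
```

Request:
{"method": "jog_arm", "body": {"plan": [[0,[-2,-1,0],[0,0,0]],[0,[-5,-1,-1],[0,0,0]],[0,[-8,-3,-1],[0,0.1,0]],[0,[-12,-4,-2],[0,0,0]],[0,[-14,-4,-1],[0,0.1,0]],[0,[-16,-6,-3],[0,0.1,0]],[0,[-19,-6,-2],[0,0,0]],[0,[-20,-7,-3],[0,0.1,0]],[0,[-22,-7,-3],[0,0.1,0]],[0,[-23,-7,-3],[0,0.1,0]]]}}

```text
time_s: 11.85
tool_pos: [0.4104, -0.1988, 0.1588]
tcp_rot: [-0.475, 0.476, -0.522, 0.524]
wrist_force: [0.7, -0.4, -7.3]
opening: 0.0047
```

Request:
{"method": "jog_arm", "body": {"plan": [[0,[-24,-8,-4],[0,0.1,0]],[0,[-25,-9,-3],[0,0.1,0]],[0,[-26,-8,-4],[0,0.2,0]],[0,[-26,-8,-4],[0,0.1,0]],[0,[-25,-9,-4],[0,0.1,0]],[0,[-26,-8,-3],[0,0.1,0]],[0,[-25,-9,-4],[0,0.1,0]],[0,[-24,-7,-4],[0,0.1,0]],[0,[-23,-8,-4],[0,0.1,0]],[0,[-22,-7,-3],[0,0.1,0]]]}}

```text
time_s: 12.85
tool_pos: [0.3983, 0.0499, 0.239]
tcp_rot: [-0.47, 0.471, -0.527, 0.529]
wrist_force: [1.0, 0.6, -6.2]
opening: 0.0048
```

Request:
{"method": "jog_arm", "body": {"plan": [[0,[-20,-7,-3],[0,0.1,0]],[0,[-19,-6,-3],[0,0.1,0]],[0,[-16,-5,-3],[0,0.1,0]],[0,[-14,-5,-2],[0,0,0]],[0,[-11,-4,-2],[0,0.1,0]],[0,[-9,-2,-2],[0,0,0]],[0,[-5,-2,-1],[0,0,0]],[0,[-2,-1,0],[0,0,0]]]}}

```text
time_s: 13.65
tool_pos: [0.3946, 0.1457, 0.2701]
tcp_rot: [-0.468, 0.47, -0.528, 0.53]
wrist_force: [0.4, -1.0, -8.1]
opening: 0.0048
```

```bash
python3 - <<'E'
from h import *
s=env.read_state();print(s['opening'],s['wrist_force'],s['torque']);print(cur()[0],cur()[1].as_matrix().round(4))
for n in("scene",):
    i,d=viewer.snapshot(n); cv2.imwrite(f"pics/{n}7.png",i[:,:,::-1]); np.save(n+'7.npy',d)
crop(cv2.imread('pics/scene7.png'),200,100,400,250,4,'pics/s7c.png')
b=cur(); c=pour(-.12,.165,0)
print(proj('scene',U(-.165,.053+.1,.1286)),proj('scene',U(-.165,.053-.1,.1286)))
e=rows(sm(b,c,10),0)
E
```

```text
0.004764593874218657 [ 0.42703075 -1.04723357 -8.08438923] [0.07696884 0.46643188 0.04967525]
[0.39461473 0.14571141 0.27005595] [[-1.207e-01  1.000e-04  9.927e-01]
 [-9.927e-01 -3.100e-03 -1.207e-01]
 [ 3.100e-03 -1.000e+00  5.000e-04]]
[311.58233508 150.42261487] [287.96721993 210.83118045]
10 maxstep 12.727922061357855 0.1
[[0, [0, 2, 2], [0.0, 0.0, 0.0]], [0, [0, 4, 4], [0.0, 0.0, 0.0]], [0, [0, 7, 6], [0.0, 0.0, 0.0]], [0, [0, 9, 7], [0.0, 0.0, 0.1]], [0, [0, 9, 9], [0.0, 0.0, 0.0]], [0, [0, 9, 8], [0.0, 0.0, 0.0]], [0, [1, 8, 7], [0.0, 0.0, 0.0]], [0, [0, 7, 6], [0.0, 0.0, 0.1]], [0, [0, 4, 4], [0.0, 0.0, 0.0]], [0, [0, 2, 2], [0.0, 0.1, 0.0]]]
end [0.44929485 0.13789309 0.20913082] [[-0.123, 0.001, 0.992], [-0.992, 0.0, -0.123], [-0.001, -1.0, 0.001]]
```

View pics/s7c.png

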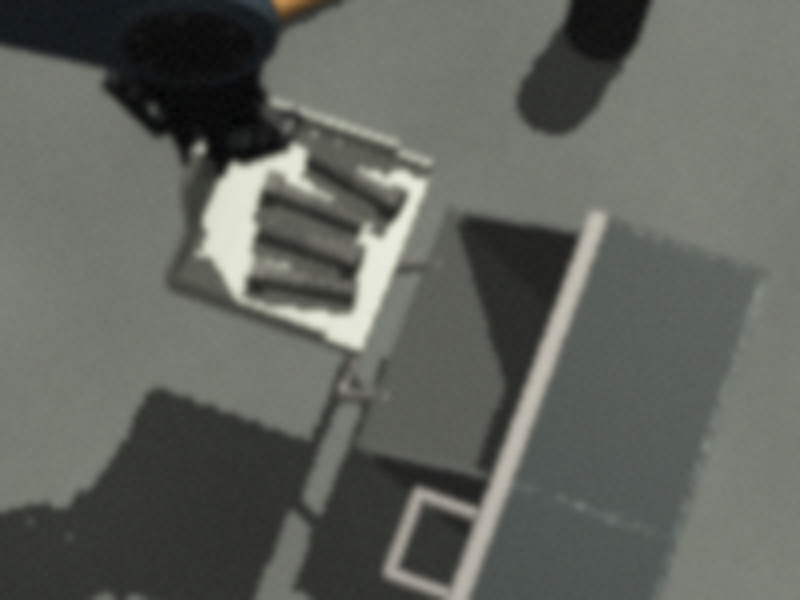

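```bash
python3 - <<'E'
from h import *
for (u,v,z) in [(432,160,.250),(358,350,.224),(358,350,.25)]:
    p=world('scene',200+u/4,100+v/4,z=z)-C; print(p@ux,p@uy)
for (u,v,z) in [(455,210,.1286),(360,450,.1286)]:
    p=world('scene',200+u/4,100+v/4,z=z)-C; print('bin',p@ux,p@uy)
E
```

```text
-0.17334025123671917 0.11997129046772508
-0.17527318482900903 -0.01615895546321136
-0.17255981183500935 -0.026182710044716895
bin -0.15686389805011539 0.14894412844599214
bin -0.15795935277650533 -0.04962060254552074
```

Request:
{"method": "jog_arm", "body": {"plan": [[0,[0,2,2],[0,0,0]],[0,[-1,4,4],[0,0,0]],[0,[-1,7,6],[0,0,0]],[0,[-1,9,7],[0,0,0]],[0,[0,9,9],[0,0,0]],[0,[0,9,8],[0,0,0]],[0,[0,8,7],[0,0,0]],[0,[0,7,6],[0,0,0]],[0,[0,4,4],[0,0,0]],[0,[0,2,2],[0,0,0]]]}}

```text
time_s: 14.7
tool_pos: [0.4501, 0.1414, 0.2086]
tcp_rot: [-0.468, 0.47, -0.529, 0.53]
wrist_force: [-0.2, -0.9, -6.7]
opening: 0.0044
```

```bash
python3 - <<'E'
from h import *
s=env.read_state();print(s['joint_positions'],s['opening'],s['wrist_force'],s['torque']);p,R=cur();print(p)
m=R.as_matrix(); l=p+.135*m[:,2]+.044*m[:,1]-C; print('lip',l@ux,l@uy,l[2])
w=[]; 
for k in range(1,31):
    phi=np.radians(38)*k/30; f=min(1,k/16)
    P,Q=pour(-.12+.005*f,.165-.033*f,phi,l@uy); w.append((P,Q,1))
rows(w,0)
E
```

```text
[ 0.20739975  0.23707514  1.8706819  -0.00357617  1.03475337  0.33077843] 0.004379936572405401 [-0.22703177 -0.86866455 -6.71747161] [ 0.08070213  0.49077885 -0.03199732]
[0.45010278 0.14139918 0.20855252]
lip -0.11964901809112577 0.056227122247934865 0.16456993415208448
30 maxstep 3.1622776601683795 1.3152946437965907
[[0, [0, -1, 1], [-1.3, 0.0, 0.2]], [0, [0, -1, 1], [-1.2, 0.0, 0.0]], [0, [0, -1, 2], [-1.3, 0.0, 0.0]], [0, [0, -1, 1], [-1.3, 0.0, 0.0]], [0, [0, -1, 2], [-1.2, 0.0, 0.0]], [0, [0, -1, 1], [-1.3, 0.0, 0.0]], [0, [0, -1, 2], [-1.3, 0.0, 0.0]], [0, [0, -1, 1], [-1.2, 0.0, 0.0]], [0, [0, -1, 2], [-1.3, 0.0, 0.0]], [0, [0, -1, 2], [-1.3, 0.0, 0.0]]]
[[0, [0, -1, 2], [-1.2, 0.0, 0.0]], [0, [0, -1, 1], [-1.3, 0.0, 0.0]], [0, [0, -1, 2], [-1.3, 0.0, 0.0]], [0, [0, -1, 2], [-1.2, 0.0, 0.0]], [0, [0, -1, 2], [-1.3, 0.0, 0.0]], [0, [0, -1, 2], [-1.3, 0.0, 0.0]], [0, [0, -3, 1], [-1.2, 0.0, 0.0]], [0, [0, -3, 1], [-1.3, 0.0, 0.0]], [0, [0, -3, 1], [-1.3, 0.0, 0.0]], [0, [0, -3, 1], [-1.2, 0.0, 0.0]]]
[[0, [0, -3, 1], [-1.3, 0.0, 0.0]], [0, [0, -3, 1], [-1.3, 0.0, 0.0]], [0, [0, -3, 1], [-1.2, 0.0, 0.0]], [0, [0, -3, 1], [-1.3, 0.0, 0.0]], [0, [0, -3, 1], [-1.3, 0.0, 0.0]], [0, [0, -3, 1], [-1.2, 0.0, 0.0]], [0, [0, -3, 1], [-1.3, 0.0, 0.0]], [0, [0, -3, 1], [-1.3, 0.0, 0.0]], [0, [0, -3, 1], [-1.2, 0.0, 0.0]], [0, [0, -3, 1], [-1.3, 0.0, 0.0]]]
end [0.50994195 0.134079   0.2497088 ] [[-0.121, -0.611, 0.782], [-0.993, 0.075, -0.095], [-0.0, -0.788, -0.616]]
```

Request:
{"method": "jog_arm", "body": {"plan": [[0,[1,-1,1],[-1.3,0,0.2]],[0,[1,-1,1],[-1.2,0,0]],[0,[1,-1,2],[-1.3,0,0]],[0,[0,-1,1],[-1.3,0,0]],[0,[0,-1,2],[-1.2,0,0]],[0,[0,-1,1],[-1.3,0,0]],[0,[0,-1,2],[-1.3,0,0]],[0,[0,-1,1],[-1.2,0,0]],[0,[0,-1,2],[-1.3,0,0]],[0,[0,-1,2],[-1.3,0,0]]]}}

```text
time_s: 15.7
tool_pos: [0.4654, 0.1366, 0.2174]
tcp_rot: [0.414, -0.518, 0.585, -0.467]
wrist_force: [0.1, 0.0, -7.5]
opening: 0.0048
```

Request:
{"method": "jog_arm", "body": {"plan": [[0,[0,-1,2],[-1.2,0,0]],[0,[0,-1,1],[-1.3,0,0]],[0,[0,-1,2],[-1.3,0,0]],[0,[0,-1,2],[-1.2,0,0]],[0,[0,-1,2],[-1.3,0,0]],[0,[0,-1,2],[-1.3,0,0]],[0,[0,-3,1],[-1.2,0,0]],[0,[0,-3,1],[-1.3,0,0]],[0,[0,-3,1],[-1.3,0,0]],[0,[0,-3,1],[-1.2,0,0]]]}}

```text
time_s: 16.7
tool_pos: [0.4859, 0.1341, 0.2301]
tcp_rot: [0.355, -0.56, 0.633, -0.4]
wrist_force: [0.5, -0.1, -2.3]
opening: 0.0045
```

```bash
python3 - <<'E'
from h import *
s=env.read_state();print(s['wrist_force'],s['torque']);p,R=cur()
m=R.as_matrix(); l=p+.135*m[:,2]+.044*m[:,1]-C; print('lip',l@ux,l@uy,l[2])
i,d=viewer.snapshot('scene'); cv2.imwrite("pics/scene8.png",i[:,:,::-1])
crop(cv2.imread('pics/scene8.png'),200,100,400,250,4,'pics/s8c.png')
E
```

```text
[ 0.48325377 -0.10467036 -2.25855168] [-0.06356422 -0.28659649  0.04387978]
lip -0.11508584899891681 0.05350503134199984 0.13251829881408678
```

View pics/s8c.png

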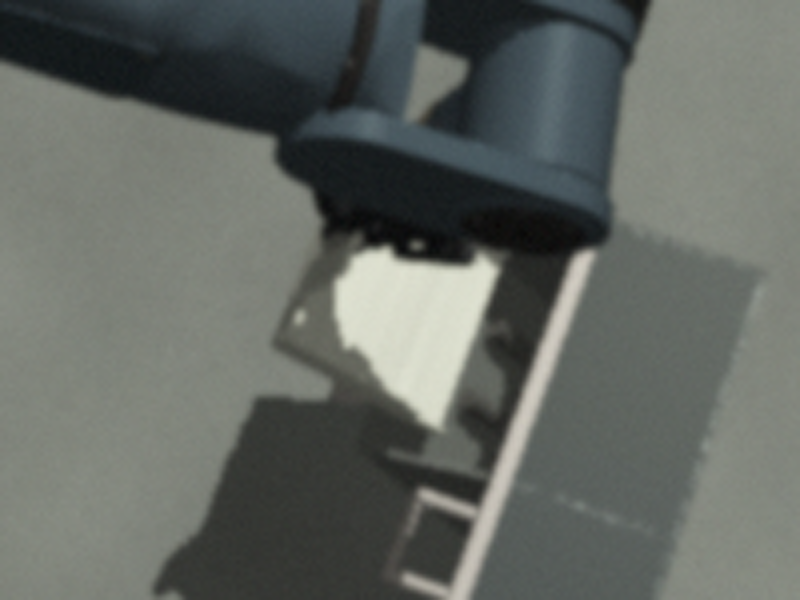

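Wrist force has fallen to −2.3 N, which is the tray alone (0.24 kg), so the bolts have left. The visible tray floor at (420,320) is bare. I'll tip a bit further to be sure, then back out.

Request:
{"method": "jog_arm", "body": {"plan": [[0,[0,-3,1],[-1.3,0,0]],[0,[0,-3,1],[-1.3,0,0]],[0,[0,-3,1],[-1.2,0,0]],[0,[0,-3,1],[-1.3,0,0]],[0,[0,0,0],[0,0,0]],[0,[0,0,0],[0,0,0]],[0,[0,0,0],[0,0,0]]]}}

```text
time_s: 17.45
tool_pos: [0.4943, 0.133, 0.2385]
tcp_rot: [0.33, -0.575, 0.65, -0.372]
wrist_force: [-0.2, 0.2, -1.8]
opening: 0.0046
```

```bash
python3 - <<'E'
from h import *
s=env.read_state();print(s['wrist_force'])
a=cur(); P,Q=pour(-.125,.20,np.radians(15)); b=(P,Q)
c=(U(-.36,.053,.29),mk(ux))
e=rows(sm(a,b,8)+sm(b,c,10),0)
E
```

```text
[-0.2370358   0.24484251 -1.84547087]
18 maxstep 17.029386365926403 2.8
[[0, [0, -1, -2], [0.7, 0.0, 0.0]], [0, [0, -2, -6], [1.7, 0.0, 0.0]], [0, [0, -3, -7], [2.5, 0.0, 0.0]], [0, [0, -3, -9], [2.8, 0.0, 0.0]], [0, [0, -5, -9], [2.8, 0.0, 0.0]], [0, [0, -4, -7], [2.5, 0.0, 0.0]], [0, [0, -3, -5], [1.7, 0.0, 0.0]], [0, [0, -1, -2], [0.7, 0.0, 0.0]], [0, [0, 1, -3], [0.4, 0.0, 0.0]], [0, [0, 1, -9], [1.1, 0.0, 0.0]]]
[[0, [0, 2, -13], [1.7, 0.0, 0.0]], [0, [0, 1, -16], [2.0, 0.0, 0.0]], [0, [0, 1, -17], [2.3, 0.0, 0.0]], [0, [0, 1, -17], [2.2, 0.0, 0.0]], [0, [0, -1, -16], [2.0, 0.0, 0.0]], [0, [0, 0, -13], [1.7, 0.0, 0.0]], [0, [0, -1, -9], [1.1, 0.0, 0.0]], [0, [0, 0, -3], [0.5, 0.0, 0.0]]]
end [0.34545111 0.15116426 0.28969699] [[-0.121, 0.001, 0.993], [-0.993, 0.0, -0.121], [-0.0, -1.0, 0.001]]
```

Request:
{"method": "jog_arm", "body": {"plan": [[0,[0,-1,-2],[0.7,0,0]],[0,[0,-2,-6],[1.7,0,0]],[0,[0,-3,-7],[2.5,0,0]],[0,[0,-3,-9],[2.8,0,0]],[0,[0,-5,-9],[2.8,0,0]],[0,[0,-4,-7],[2.5,0,0]],[0,[0,-3,-5],[1.7,0,0]],[0,[0,-1,-2],[0.7,0,0]],[0,[0,1,-3],[0.4,0,0]],[0,[0,1,-9],[1.1,0,0]]]}}

```text
time_s: 18.45
tool_pos: [0.4484, 0.1385, 0.2782]
tcp_rot: [0.41, -0.52, 0.588, -0.464]
wrist_force: [-0.7, -0.0, -2.8]
opening: 0.0046
```

Request:
{"method": "jog_arm", "body": {"plan": [[0,[0,2,-13],[1.7,0,0]],[0,[0,1,-16],[2,0,0]],[0,[0,1,-17],[2.3,0,0]],[0,[0,1,-17],[2.2,0,0]],[0,[0,-1,-16],[2,0,0]],[0,[0,0,-13],[1.7,0,0]],[0,[0,-1,-9],[1.1,0,0]],[0,[0,0,-3],[0.5,0,0]]]}}

```text
time_s: 19.25
tool_pos: [0.3447, 0.1512, 0.2898]
tcp_rot: [-0.469, 0.468, -0.529, 0.53]
wrist_force: [-0.7, -0.5, -1.8]
opening: 0.0046
```

```bash
python3 - <<'E'
from h import *
print(cur()[0],env.read_state()['wrist_force'])
i,d=viewer.snapshot('scene'); cv2.imwrite("pics/scene9.png",i[:,:,::-1])
crop(cv2.imread('pics/scene9.png'),200,100,400,250,4,'pics/s9c.png')
a=cur()
b=(G+[0,0,.11],mk(tx))
e=rows(sm(a,b,18),0)
E
```

```text
[0.34466402 0.15121659 0.28976242] [-0.71459476 -0.48698032 -1.80167463]
18 maxstep 44.78839135311738 0.223606797749979
[[0, [4, 2, 1], [0.0, 0.0, 0.0]], [0, [13, 4, 3], [0.0, -0.1, 0.0]], [0, [19, 7, 6], [0.0, -0.1, 0.0]], [0, [25, 10, 6], [0.0, -0.1, 0.0]], [0, [30, 11, 8], [0.0, -0.1, 0.0]], [0, [34, 13, 9], [0.0, -0.2, 0.0]], [0, [37, 13, 10], [0.0, -0.1, 0.0]], [0, [39, 15, 10], [0.0, -0.2, 0.0]], [0, [41, 15, 10], [0.0, -0.2, 0.0]], [0, [40, 15, 11], [0.0, -0.1, 0.0]]]
[[0, [39, 14, 9], [-0.1, -0.2, 0.0]], [0, [37, 14, 9], [0.0, -0.2, 0.0]], [0, [35, 13, 9], [0.0, -0.1, 0.0]], [0, [30, 11, 7], [0.0, -0.2, 0.0]], [0, [25, 9, 6], [0.0, -0.1, 0.0]], [0, [20, 7, 5], [0.0, -0.1, 0.0]], [0, [12, 5, 3], [0.0, 0.0, 0.0]], [0, [4, 2, 1], [0.0, 0.0, 0.0]]]
end [ 0.41729632 -0.34282829  0.10964894] [[-0.084, -0.0, 0.996], [-0.996, 0.0, -0.084], [-0.0, -1.0, -0.0]]
```

View pics/s9c.png

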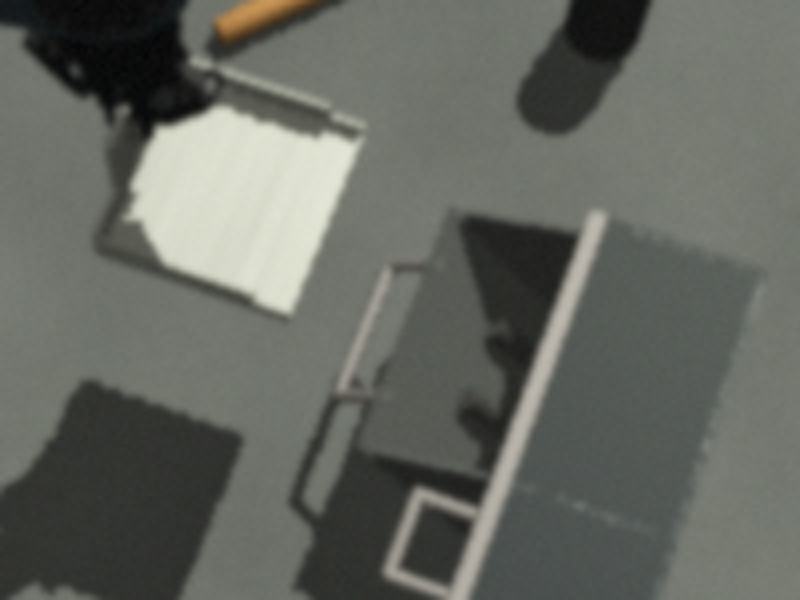

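Tray is empty; bolts show inside the still-tipped bin at crop (500,340) and (475,415). Returning the tray to its old spot.

Request:
{"method": "jog_arm", "body": {"plan": [[0,[4,2,1],[0,0,0]],[0,[13,4,3],[0,-0.1,0]],[0,[19,7,6],[0,-0.1,0]],[0,[25,10,6],[0,-0.1,0]],[0,[30,11,8],[0,-0.1,0]],[0,[34,13,9],[0,-0.2,0]],[0,[37,13,10],[0,-0.1,0]],[0,[39,15,10],[0,-0.2,0]],[0,[41,15,10],[0,-0.2,0]],[0,[40,15,11],[0,-0.1,0]]]}}

```text
time_s: 20.3
tool_pos: [0.3878, -0.1398, 0.1837]
tcp_rot: [0.474, -0.474, 0.525, -0.525]
wrist_force: [0.2, 0.5, -2.4]
opening: 0.005
```

Request:
{"method": "jog_arm", "body": {"plan": [[0,[39,14,9],[0,-0.2,0]],[0,[37,14,9],[0,-0.2,0]],[0,[35,13,9],[0,-0.1,0]],[0,[30,11,7],[0,-0.2,0]],[0,[25,9,6],[0,-0.1,0]],[0,[20,7,5],[0,-0.1,0]],[0,[12,5,3],[0,0,0]],[0,[4,2,1],[0,0,0]],[0,[0,0,0],[0,0,0]],[0,[0,0,0],[0,0,0]]]}}

```text
time_s: 21.3
tool_pos: [0.4178, -0.3423, 0.1097]
tcp_rot: [0.479, -0.478, 0.521, -0.521]
wrist_force: [-1.1, -0.0, -2.1]
opening: 0.005
```

```bash
python3 - <<'E'
from h import *
print(cur()[0],cur()[1].as_matrix().round(3),env.read_state()['wrist_force'])
e=rows([(G+[0,0,.046],mk(tx),8)],0)
E
```

```text
[ 0.41778525 -0.34232789  0.10973798] [[-0.084  0.     0.996]
 [-0.996  0.001 -0.084]
 [-0.001 -1.     0.   ]] [-1.12360561 -0.01970819 -2.10881857]
8 maxstep 8.06225774829855 0.0
[[0, [0, 8, 0], [0.0, 0.0, 0.0]], [0, [0, 8, 0], [0.0, 0.0, 0.0]], [0, [0, 8, 0], [0.0, 0.0, 0.0]], [0, [0, 8, 0], [0.0, 0.0, 0.0]], [0, [0, 8, -1], [0.0, 0.0, 0.0]], [0, [1, 8, 0], [0.0, 0.0, 0.0]], [0, [0, 8, 0], [0.0, 0.0, 0.0]], [0, [0, 8, 0], [0.0, 0.0, 0.0]]]
end [ 0.41673159 -0.34319984  0.04573697] [[-0.084, 0.0, 0.996], [-0.996, 0.001, -0.084], [-0.001, -1.0, 0.0]]
```

Request:
{"method": "jog_arm", "body": {"plan": [[0,[0,6,0],[0,0,0]],[0,[0,10,0],[0,0,0]],[0,[0,12,0],[0,0,0]],[0,[0,12,0],[0,0,0]],[0,[0,10,0],[0,0,0]],[0,[0,6,0],[0,0,0]],[0,[0,3,0],[0,0,0]],[0,[0,2,0],[0,0,0]],[0,[0,1,0],[0,0,0]],[0,[0,0,0],[0,0,0]]]}}

```text
time_s: 22.3
tool_pos: [0.418, -0.343, 0.0478]
tcp_rot: [-0.479, 0.478, -0.521, 0.521]
wrist_force: [0.1, 0.8, -2.7]
opening: 0.0047
```

Request:
{"method": "jog_arm", "body": {"plan": [[0,[0,1,0],[0,0,0]],[0,[0,1,0],[0,0,0]],[0,[0,0,0],[0,0,0]]]}}

```text
time_s: 22.6
tool_pos: [0.418, -0.3431, 0.0459]
tcp_rot: [-0.479, 0.478, -0.52, 0.521]
wrist_force: [0.3, -0.1, -0.6]
opening: 0.0044
```

Request:
{"method": "jog_arm", "body": {"plan": [[0,[0,0.5,0],[0,0,0]],[0,[0,0,0],[0,0,0]],[15,[0,0,0],[0,0,0]],[40,[0,0,0],[0,0,0]],[60,[0,0,0],[0,0,0]],[60,[0,0,0],[0,0,0]],[60,[0,0,0],[0,0,0]],[60,[0,0,0],[0,0,0]]], "squeeze": 30}}

```text
time_s: 23.4
tool_pos: [0.4179, -0.3429, 0.0451]
tcp_rot: [-0.479, 0.478, -0.521, 0.521]
wrist_force: [-0.5, -0.0, 0.4]
opening: 0.0599
```

Request:
{"method": "jog_arm", "body": {"plan": [[60,[0,-10,0],[0,0,0]],[60,[0,-20,0],[0,0,0]],[60,[0,-30,0],[0,0,0]],[60,[0,-40,0],[0,0,0]],[60,[0,-40,0],[0,0,0]],[60,[0,-30,-20],[0,0,0]],[60,[0,-20,-40],[0,0,0]],[60,[0,-10,-40],[0,0,0]],[60,[0,0,-20],[0,0,0]],[60,[0,0,0],[0,0,0]]]}}

```text
time_s: 24.4
tool_pos: [0.2964, -0.3326, 0.2462]
tcp_rot: [-0.478, 0.478, -0.521, 0.522]
wrist_force: [0.2, -0.6, -0.4]
opening: 0.06
```

```bash
python3 - <<'E'
from h import *
s=env.read_state();print(s['time_s'],s['opening'],s['wrist_force'],cur()[0])
for n in("scene","top"):
    i,d=viewer.snapshot(n); cv2.imwrite(f"pics/{n}10.png",i[:,:,::-1]); np.save(n+'10.npy',d)
    P=cloud(n,d)
    m=(d>0)&(P[...,0]>.44)&(P[...,0]<.54)&(P[...,1]<-.29)&(P[...,1]>-.4); q=P[m]
    A=np.c_[q[:,:2],np.ones(len(q))]; k=np.linalg.lstsq(A,q[:,2],rcond=None)[0]; print(n,'floor plane',k, np.median(q[:,2]))
    # bin plate/bar
    m=(d>0)
    r=P-C; x=r@ux; y=r@uy; z=P[...,2]
    b=m&(abs(y-.053)<.09)&(x<-.07)&(x>-.18)&(z>.02)&(z<.14)
    if b.sum()>50:
        e=x[b].min(); print('front plate min x',e,'z',z[b].max(), b.sum())
        bb=m&(abs(y-.053)<.04)&(x<-.18)&(x>-.22)&(z>.06)&(z<.13); print('bar',bb.sum(),x[bb].mean() if bb.any() else 0,z[bb].mean() if bb.any() else 0)
crop(cv2.imread('pics/scene10.png'),250,120,410,240,5,'pics/s10c.png')
crop(cv2.imread('pics/top10.png'),200,110,360,230,5,'pics/t10c.png')
E
```

```text
24.4 0.05996066340833619 [ 0.21769797 -0.60067311 -0.42764873] [ 0.29642603 -0.33261291  0.24621811]
scene floor plane [1.75794737e-05 8.21831875e-04 4.45388527e-03] 0.004124554628282257
front plate min x -0.17993016136190718 z 0.13674230772291737 1771
bar 86 -0.19122601494098782 0.09796285988924197
top floor plane [-0.00035027 -0.00426073  0.00190275] 0.0033095564976915975
front plate min x -0.17935511089564332 z 0.13956650907257204 1318
bar 86 -0.19296739511158698 0.09839632509614135
```

View pics/scene10.png

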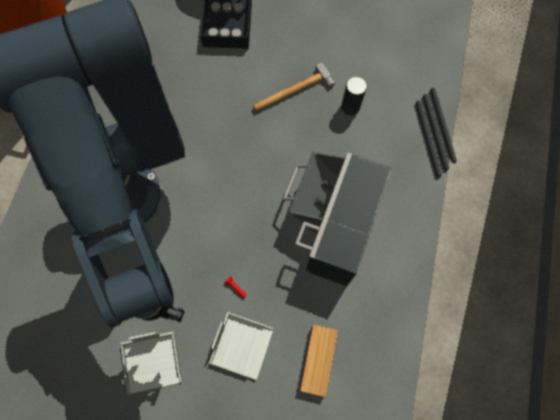

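View pics/t10c.png

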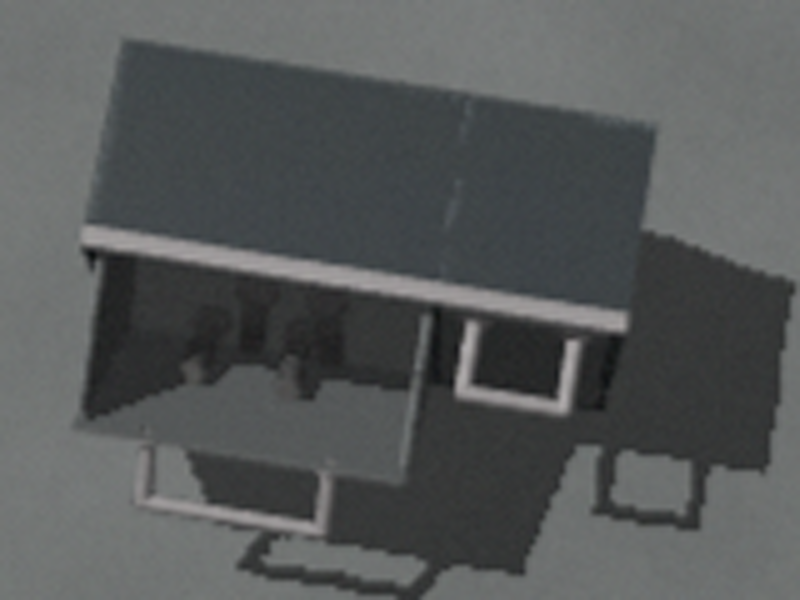

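View pics/s10c.png

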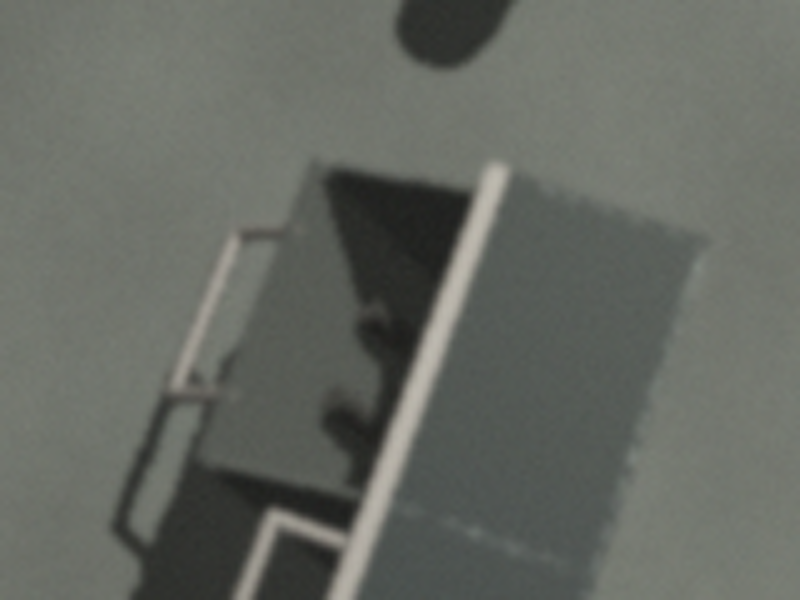

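The top crop shows all four bolts inside the wide bin, at about (210,340), (255,315), (295,355) and (325,320). The bar height puts the bin at its stop, the narrow bin is shut, the tray lies flat and the bystanders are where they were. Handing in.

```bash
python3 -c "
from workcell import env
print(env.sign_off())"
```

```text
the job is handed in; nothing more can be done
None
```

I tipped the wide bin to its stop and poured all four bolts into it. The empty tray is back flat on the bench at its old spot, released. I handed the job in at about 24.5 s; no verdict is reported.

Last checks before handing in:
- **Bolts:** all four are visible inside the wide bin in the top view. They left the tray by the time it was tipped 25°, with its edge about 0.13 m above the bench. The wrist load then fell from about 7 N to 2 N, which is the tray alone.
- **Wide bin:** still tipped. The bar's measured position gives roughly 0.69 rad, against the 0.70 stop.
- **Narrow bin:** looks shut in the pictures.
- **Tray:** the depth readings show its floor level to within about 0.005 rad and resting on the bench.
- **Robot:** clear of everything, gripper open, wrist force near zero.
- **Hammer, wood block and oil can:** look unmoved by eye.

One disagreement: the two cameras differed by about 5 mm on the tray's sideways position. I used the average, which was well within the clearance for both the grip and the pour.

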